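Sweep the tea lights into the crumb pan

TASK

Clear the worktop: sweep the three tea lights across the worktop and over the lip into the blue crumb pan with your fingertips, so that each lies flat and wholly inside the pan. Only push them: do not pick up, lift or tip over any of them. Leave the tumbler, the flat tin and the keys where they are, and finish with the hand clear.

Things in the scene. Friction and masses are not known exactly. Their poses are not given: they have to be found in the camera images.
- light_a: tea light: round aluminium cup with pale wax and a dark wick, 38 mm across, 15 mm high, 12 to 24 g, lying upright on the worktop; origin at the centre of its underside, z up. The three tea lights are alike. It slides freely and goes up the pan's sloping lip when pushed level
- light_b: tea light: round aluminium cup with pale wax and a dark wick, 38 mm across, 15 mm high, 12 to 24 g, lying upright on the worktop; origin at the centre of its underside, z up. The three tea lights are alike. It slides freely and goes up the pan's sloping lip when pushed level
- light_c: tea light: round aluminium cup with pale wax and a dark wick, 38 mm across, 15 mm high, 12 to 24 g, lying upright on the worktop; origin at the centre of its underside, z up. The three tea lights are alike. It slides freely and goes up the pan's sloping lip when pushed level
- crumb_pan: small blue dustpan that stands fast (does not slide). Inside 190 mm wide (its own x), 120 mm deep (y); side and back walls 38 mm high, 4 mm thick; floor 2.5 mm above the worktop. The mouth is the open side, facing its own -y; the handle sticks out 87 mm behind the back, at most 32 mm high. Origin on the worktop, midway between the sides and 60 mm inside the mouth edge; z up
- pan_mouth (a point): middle of the crumb pan's mouth edge, at worktop height; axes as the pan's: +y points straight into the pan, x along the mouth (mouth open from x = -95 to +95 mm). From the edge a lip slopes up over 20 mm to the 2.5 mm floor; the inner face of the back wall is at y = 120 mm
- tumbler: small clear, slightly whitish drinking glass, 46 mm across, 57 mm high, standing loose among the tea lights; to be left alone; origin at the centre of its underside
- sardine_tin: flat oblong loose tin, 63 x 105 (its own y) x 26 mm, on the far side; to be left alone; origin at the centre of its underside
- keys: loose bunch of keys with a red tag, 84 x 118 (its own y) x 8 mm, at the right; to be left alone; origin at the centre of its underside

How it is judged:
By the outcome, as a careful person would: the job done as asked, in the order asked, and still so for the second after the job is handed in, with the robot touching nothing.
It also fails if it takes over 58 s, if anything falls off the work surface, if the arm or the gripper's body presses on something with over 40 N, if the wrist force passes 120 N, or if a joint passes its speed limit or range.

ROBOT

A 6-joint arm with a two-finger parallel gripper is mounted at the origin on a cart in front of the work surface, level with it; the furniture and walls round the work are solid. World frame = base frame: x ahead of the robot, y to its left, z up, the work surface at z = 0. Lengths are in m, angles in rad, forces in N, time in s.
With the tool pointing down it reaches from about 0.375 to 0.9 m from the base axis. Payload 3.1 kg.
Tool frame: the origin (TCP) lies where the fingers leave the gripper's body, on its centre line; the fingertips stand 73 mm ahead of it and the grasp point (between the pads) lies 54 mm ahead of it; z points along the fingers, y is the line along which they close (so a half turn about z gives the same grasp; the last joint's range is limited). The gripper opens to 85 mm and grips with 20 to 120 N. Pads are 22 mm wide; open, the fingers measure 114 mm over their backs; the gripper's body (76 mm by 85 mm) begins 54 mm behind the grasp point. The pads swing forward as they close: fully open they stand 13 mm farther back than shut.
Start: joints at [-1.528, 0.527, 1.433, -0, 1.181, -0.178], TCP at [0.138, -0.61, 0.304] pointing down, gripper open.
Joint ranges: [-3.08, 3.08], [-0.75, 2.2], [0.22, 2.44], [-1.43, 4.57], [0, 2.65], [-2.85, 2.85]. Speed limits (rad/s): [2.79, 2.79, 3.14, 3.14, 3.14, 3.14].

INTERFACE

Orientations are given as a unit quaternion [x, y, z, w].
In Python, from station import manip gives the robot as it stands.
- The arm moves only by the shell command python3 -m crank 'ROWS' [FORCE]. ROWS is JSON, a list of rows, each an object with "dp": the shift along the tool's x, y, z normalised to -1 to 1, where 1 is 50 cm, a list of three; "delta_rot": the turn, a rotation vector about the tool's x, y, z normalised to -1 to 1, where 1 is 2 pi rad, a list of three; "fingers": the opening, from -1 (shut) to 1 (fully open). A call has 1 to 12 rows; each row shifts and turns the commanded pose from where the row before left it, along the tool's axes as they then stand; what a row does not reach is not made up. A row lasts 1/12 s, in which the tool goes at most 41.7 mm and 7.16 degrees, less where a joint would pass 70% of its speed; a pose out of reach is approached as far as the arm can. A call with a number of a shift or a turn outside -1 to 1 is refused whole. A call with a gripper value outside its range is refused whole. The fingers move at their own pace and stop on an object; FORCE is the grip in N (left out, the last holds). Time passes only in rows, so rows that do not move let the fingers close. It gives the time, the measured TCP pose, the force, the opening and the grip force at its end, in the units of the state.
- manip.sense(): the state, without advancing time (a new reading comes with each control period).
- manip.snapshot(name): name is "scene" or "top" or "wrist"; returns (picture, depth): 420x560x3 uint8, red, green, blue; 420x560 float32, m along the optical axis (not along the pixel's ray), 0 where there is no reading.
- manip.camera_model(name): a dict with "fx", "fy", "cx", "cy" (pixels), "origin" and "attitude" of the camera in the world. Camera axes: x right, y up, looking along -z (the intrinsics and any distortion apply to the point x, -y, -z); pixel columns grow to the right and rows downward; lengths in m; the calibration is good to about 2 mm. A picture is of the moment at which its call begins: read the wrist's pose just before it. camera_model takes no time and is no camera call; for the wrist camera it gives the pose at the moment of the call.
- manip.sign_off(): hands the job in; it is judged then, once.
The state is a dict: "t": time; "q": joint angles; "qd": joint speeds; "tau": joint torques, N m; "tcp_pos": TCP position; "tool_rot": TCP orientation; "force": force on the tool from outside, world axes, zero at the start; "ft_torque": the same for the moment, N m; "finger_gap": opening from 0.0 (shut) to 1.0 (fully open); "gripper_force": force on a finger pad.
Only numpy, scipy, OpenCV 4.12 (cv2) and the standard library are available. Lean on these libraries where they do the work, as an engineer would, in place of code of your own. Each camera call takes 0.05 s, during which the arm holds its last target. There are 200 camera calls.

## Working session

There is one attempt and no reset: what is moved stays moved. The work goes in short steps, Python scripts to look and compute and a shell command to move; the robot and the scene stay as the last step left them, time stands still between calls to the robot, and variables do not carry over. Pictures are saved under pics/ and viewed, at most 10 in all, crops included, and the job is handed in when it is done.

```bash
mkdir -p pics; ls; cat > h.py <<'E'
import numpy as np, cv2
from station import manip
from scipy.spatial.transform import Rotation as R
def rot(a):
    a=np.array(a,float); return a if a.shape==(3,3) else R.from_quat(a).as_matrix()
def ray(cam,u,v,z):
    u=np.atleast_1d(u).astype(float);v=np.atleast_1d(v).astype(float)
    d=np.stack([(u-cam['cx'])/cam['fx'],-(v-cam['cy'])/cam['fy'],-np.ones_like(u)],1)@rot(cam['attitude']).T
    o=np.array(cam['origin']); return o+d*((z-o[2])/d[:,2])[:,None]
E
python3 - <<'E'
from h import *
for n in ('top','scene'):
    p,d=manip.snapshot(n); c=manip.camera_model(n); print(n,c)
    cv2.imwrite(f'pics/{n}0.png',p[:,:,::-1]); np.savez(f'{n}0.npz',p=p,d=d)
print(manip.sense())
E
```

```text
pics
top {'fx': 512.32964114376, 'fy': 512.32964114376, 'cx': 278.5291082875096, 'cy': 201.99562514049566, 'origin': array([ 0.51223542, -0.01197963,  1.14252235]), 'attitude': array([ 0.01946861, -0.02982083, -0.69895237,  0.71428095])}
scene {'fx': 423.06087542523926, 'fy': 423.06087542523926, 'cx': 278.04181483807787, 'cy': 200.61617472680152, 'origin': array([0.08058731, 0.35912552, 0.68281219]), 'attitude': array([-0.17401807,  0.33240414,  0.82819531, -0.41631446])}
{'t': 0.1, 'q': array([-1.52750447e+00,  5.28386233e-01,  1.43381119e+00,  1.03800203e-05,
        1.18140414e+00, -1.78459757e-01]), 'qd': array([ 0.00109057, -0.00163815, -0.0023091 ,  0.00090186, -0.00096482,
       -0.0008208 ]), 'tau': array([ 1.37659608e-04, -4.43306565e+01, -1.78586233e+01, -2.31451550e-04,
        3.84887957e-03,  1.68024656e-05]), 'tcp_pos': array([ 0.13749419, -0.60915509,  0.30301155]), 'tool_rot': array([ 9.93859289e-01,  1.10646753e-01,  7.26217921e-05, -1.00183592e-03]), 'force': array([-0.28907033, -0.44898172, -0.10142201]), 'ft_torque': array([ 0.02736561,  0.01854437, -0.02550142]), 'gripper_force': 0.0, 'finger_gap': 1.0015916108757992}
```

View pics/top0.png

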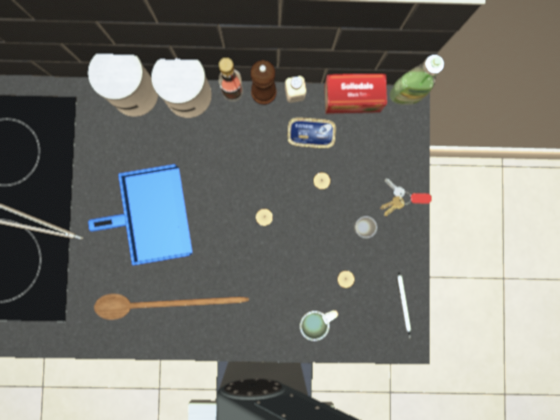

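View pics/scene0.png

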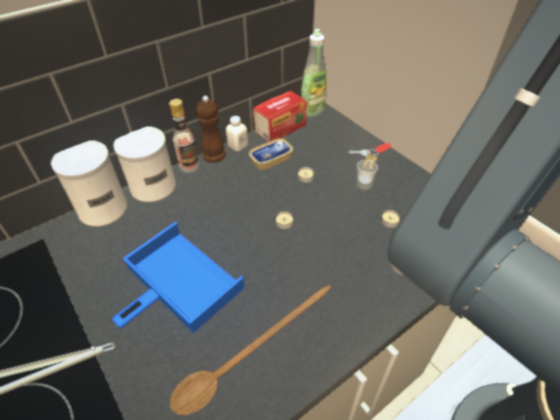

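The top view shows tea lights at about (264,217), (322,181) and (346,280), and the tumbler at (366,227). The pan is at (158,215), with its mouth on the right along about (180,167)–(191,256). The scene view shows the same layout. Next I'll measure them.

```bash
python3 - <<'E'
from h import *
for n in ('top','scene'):
    z=np.load(n+'0.npz');p=z['p'];d=z['d'];c=manip.camera_model(n)
    hsv=cv2.cvtColor(p,cv2.COLOR_RGB2HSV)
    m=cv2.inRange(hsv,(10,50,150),(30,200,255))
    k,l,s,ce=cv2.connectedComponentsWithStats(m)
    for i in range(1,k):
        if 60<s[i,4]<700: 
            r=ray(c,*ce[i],0.014)[0]; u,v=ce[i].astype(int)
            h=c['origin']+(ray(c,*ce[i],0.0)[0]-c['origin'])*d[v,u]/abs((rot(c['attitude']).T@(ray(c,*ce[i],0.0)[0]-c['origin']))[2])
            print(n,ce[i].round(1),s[i,2:],r.round(4),h.round(4))
    b=cv2.inRange(hsv,(95,120,90),(125,255,255))
    k,l,s,ce=cv2.connectedComponentsWithStats(b); i=1+s[1:,4].argmax()
    v,u=np.where(l==i); dd=d[v,u]
    D=np.stack([(u-c['cx'])/c['fx'],-(v-c['cy'])/c['fy'],-np.ones(len(u))],1)*dd[:,None]
    P=c['origin']+D@rot(c['attitude']).T
    fl=P[(abs(P[:,2])<0.012)&(dd>0)]; rim=P[(P[:,2]>0.03)&(P[:,2]<.045)]
    print(n,'floor z',np.median(fl[:,2]), 'n',len(fl),len(rim))
    print(' floor box',cv2.minAreaRect(fl[:,:2].astype(np.float32)), cv2.boxPoints(cv2.minAreaRect(fl[:,:2].astype(np.float32))).round(4).tolist())
    print(' rim box',cv2.boxPoints(cv2.minAreaRect(rim[:,:2].astype(np.float32))).round(4).tolist())
z=np.load('top0.npz');p=z['p'];d=z['d'];c=manip.camera_model('top')
# things at height: points above 8mm near the tumbler/tin/keys/mug
v,u=np.mgrid[0:420,0:560].reshape(2,-1); dd=d.ravel()
P=c['origin']+(np.stack([(u-c['cx'])/c['fx'],-(v-c['cy'])/c['fy'],-np.ones(len(u))],1)*dd[:,None])@rot(c['attitude']).T
np.save('P.npy',P)
for nm,(a,b,e,f) in dict(tumbler=(350,380,212,242),tin=(283,342,113,152),mug=(295,342,305,345),keys=(378,436,175,218),spoon=(90,255,285,322)).items():
    w=(u>a)&(u<b)&(v>e)&(v<f)&(P[:,2]>0.004)&(dd>0)
    Q=P[w]; print(nm,w.sum(),Q.min(0).round(3),Q.max(0).round(3))
    if nm=='tumbler': print(np.percentile(Q[:,2],[5,50,95]))
print('tumbler px rim', ray(c,366,227,0.057), 'table z',np.median(P[(u>200)&(u<250)&(v>120)&(v<180),2]))
E
```

```text
top [225.5  64.5] [ 14  14 152] [0.8982 0.0981 0.014 ] [0.8402 0.0816 0.1835]
top [140.4 108.3] [ 36  19 237] [0.7935 0.2844 0.014 ] [0.7859 0.2764 0.0442]
top [121.5 103.3] [24  7 88] [0.8037 0.3268 0.014 ] [0.7798 0.299  0.1066]
top [193.  110.7] [ 36  16 181] [0.7911 0.1673 0.014 ] [0.7836 0.1625 0.0444]
top [178.7 105.6] [27  7 87] [0.8018 0.1996 0.014 ] [0.7799 0.1836 0.0992]
top [311.8 132.7] [ 48  30 296] [ 0.7479 -0.0987  0.014 ] [ 0.7453 -0.0978  0.0266]
top [321.5 180.3] [ 18  17 230] [ 0.6415 -0.1219  0.014 ] [ 0.6424 -0.1226  0.0062]
top [393.9 204.5] [ 23  20 199] [ 0.5915 -0.2833  0.014 ] [ 5.924e-01 -2.866e-01  3.000e-04]
top [263.8 216.8] [ 17  17 237] [0.5578 0.004  0.014 ] [0.558  0.0041 0.007 ]
top [345.5 278.9] [ 18  17 237] [ 0.4257 -0.178   0.014 ] [ 0.425  -0.1793  0.005 ]
top floor z 0.0028749374792693683 n 4857 788
 floor box ((0.5513649582862854, 0.285942018032074), (0.20538052916526794, 0.21711361408233643), 10.708992004394531) [[0.4302999973297119, 0.3734999895095825], [0.4706000089645386, 0.16019999980926514], [0.6723999977111816, 0.19840000569820404], [0
[... 1520 characters left out ...]
 [0.47369998693466187, 0.14579999446868896], [0.703000009059906, 0.19050000607967377], [0.6614000201225281, 0.4043000042438507]]
 rim box [[0.4316999912261963, 0.3596000075340271], [0.47040000557899475, 0.1590999960899353], [0.6682999730110168, 0.1972000002861023], [0.6297000050544739, 0.3977000117301941]]
tumbler 405 [ 0.51  -0.253  0.004] [ 0.572 -0.19   0.062]
[0.01121991 0.02589234 0.05943713]
tin 1314 [ 0.707 -0.163  0.004] [ 0.793 -0.036  0.032]
mug 794 [ 0.283 -0.171  0.004] [ 0.366 -0.074  0.054]
keys 279 [ 0.564 -0.369  0.004] [ 0.658 -0.252  0.011]
spoon 1533 [0.324 0.021 0.004] [0.405 0.378 0.018]
tumbler px rim [[ 0.53915235 -0.21384273  0.057     ]] table z 0.0007921860691781912
```

```bash
cat >> h.py <<'E'
def plan(x,y,z,yaw=None):
    s=manip.sense(); M=rot(s['tool_rot']); p=np.array(s['tcp_pos']); cur=np.degrees(np.arctan2(M[1,0],M[0,0]))
    e=np.array([x,y,z])-p
    print('t',round(s['t'],2),'tcp',p.round(4),'yaw',cur.round(1),'tilt',np.degrees(np.arccos(-M[2,2])).round(2),'gap',round(s['finger_gap'],3),'F',np.round(s['force'],1))
    print('shift now axes (units)',(M.T@e/.5).round(4))
    if yaw is not None:
        a=np.radians(yaw); N=np.array([[np.cos(a),np.sin(a),0],[np.sin(a),-np.cos(a),0],[0,0,-1]])
        print('shift in final axes',(N.T@e/.5).round(4),'turn vec',(R.from_matrix(M.T@N).as_rotvec()/2/np.pi).round(4))
E
python3 -c "
from h import *
plan(.410,-.226,.2,73)"
```

```text
t 0.1 tcp [ 0.1375 -0.6092  0.303 ] yaw 12.7 tilt 0.12 gap 1.002 F [-0.3 -0.4 -0.1]
shift now axes (units) [ 0.7001 -0.6273  0.2075]
shift in final axes [0.8922 0.2971 0.206 ] turn vec [-0.0003 -0.0002 -0.1675]
```

```bash
python3 -m crank '[{"dp":[0.058,-0.052,0.01],"delta_rot":[0,0,0],"fingers":-0.39},{"dp":[0.058,-0.052,0.01],"delta_rot":[0,0,0],"fingers":-0.39},{"dp":[0.058,-0.052,0.01],"delta_rot":[0,0,0],"fingers":-0.39},{"dp":[0.058,-0.052,0.01],"delta_rot":[0,0,0],"fingers":-0.39},{"dp":[0.058,-0.052,0.01],"delta_rot":[0,0,0],"fingers":-0.39},{"dp":[0.058,-0.052,0.01],"delta_rot":[0,0,0],"fingers":-0.39},{"dp":[0.058,-0.052,0.01],"delta_rot":[0,0,0],"fingers":-0.39},{"dp":[0.058,-0.052,0.01],"delta_rot":[0,0,0],"fingers":-0.39},{"dp":[0.058,-0.052,0.01],"delta_rot":[0,0,0],"fingers":-0.39},{"dp":[0.058,-0.052,0.01],"delta_rot":[0,0,0],"fingers":-0.39},{"dp":[0.058,-0.052,0.01],"delta_rot":[0,0,0],"fingers":-0.39},{"dp":[0.058,-0.052,0.01],"delta_rot":[0,0,0],"fingers":-0.39}]' 20
python3 -m crank '[{"dp":[0,0,0],"delta_rot":[0,0,-0.0168],"fingers":-0.39},{"dp":[0,0,0],"delta_rot":[0,0,-0.0168],"fingers":-0.39},{"dp":[0,0,0],"delta_rot":[0,0,-0.0168],"fingers":-0.39},{"dp":[0,0,0],"delta_rot":[0,0,-0.0168],"fingers":-0.39},{"dp":[0,0,0],"delta_rot":[0,0,-0.0168],"fingers":-0.39},{"dp":[0,0,0],"delta_rot":[0,0,-0.0168],"fingers":-0.39},{"dp":[0,0,0],"delta_rot":[0,0,-0.0168],"fingers":-0.39},{"dp":[0,0,0],"delta_rot":[0,0,-0.0168],"fingers":-0.39},{"dp":[0,0,0],"delta_rot":[0,0,-0.0168],"fingers":-0.39},{"dp":[0,0,0],"delta_rot":[0,0,-0.0168],"fingers":-0.39},{"dp":[0,0,0],"delta_rot":[0,0,0],"fingers":-0.39},{"dp":[0,0,0],"delta_rot":[0,0,0],"fingers":-0.39}]'
python3 - <<'E'
from h import *
p,d=manip.snapshot('wrist'); c=manip.camera_model('wrist'); cv2.imwrite('pics/w1.png',p[:,:,::-1]); print(c)
plan(.410,-.226,.077,73)
E
```

```text
t: 1.1
tcp_pos: [0.409, -0.227, 0.2436]
tool_rot: [0.994, 0.11, -0.0, -0.0]
force: [-0.0, -0.2, -0.3]
finger_gap: 0.304
gripper_force: 0.0
t: 2.1
tcp_pos: [0.4082, -0.2286, 0.2437]
tool_rot: [0.804, 0.595, -0.0, -0.0]
force: [1.0, -0.4, 0.2]
finger_gap: 0.306
gripper_force: 0.0
{'fx': 347.4953726796248, 'fy': 347.4953726796248, 'cx': 275.3503860146236, 'cy': 215.3475343130852, 'origin': array([ 0.42969336, -0.15491663,  0.31415141]), 'attitude': array([-0.14947974,  0.02255041, -0.14560345,  0.97772538])}
t 2.15 tcp [ 0.4083 -0.2287  0.2438] yaw 73.0 tilt 0.03 gap 0.305 F [ 0.2 -0.3 -0. ]
shift now axes (units) [0.0061 0.0019 0.3335]
shift in final axes [0.0061 0.0018 0.3335] turn vec [-0.0001 -0.      0.0001]
```

View pics/w1.png

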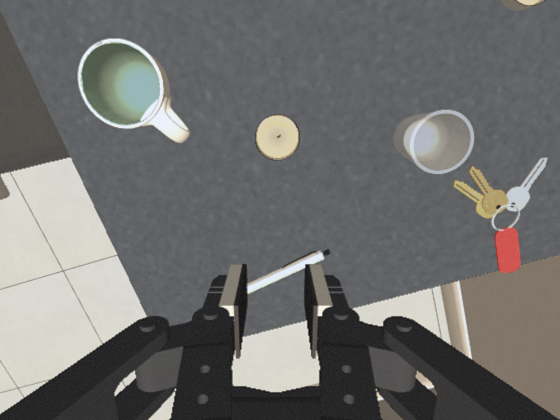

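The wrist view shows light C at (278,137), ahead of the fingers and centred between them. The pen at (290,270) lies well behind the touchdown point, the mug handle is at (175,125) and the tumbler at (435,140). I'll check C's position against the wrist camera and then go down.

```bash
python3 - <<'E'
from h import *
c=manip.camera_model('wrist'); print('C',ray(c,277.5,137,.014),'A',ray(c,526,-2,.014),'handle',ray(c,187,133,.03),'pen',ray(c,[325,245],[253,292],.005),'tumbler rim',ray(c,442,138,.057))
E
python3 -m crank '[{"dp":[0,0,0.06],"delta_rot":[0,0,0],"fingers":-0.39},{"dp":[0,0,0.06],"delta_rot":[0,0,0],"fingers":-0.39},{"dp":[0,0,0.06],"delta_rot":[0,0,0],"fingers":-0.39},{"dp":[0,0,0.06],"delta_rot":[0,0,0],"fingers":-0.39},{"dp":[0,0,0.05],"delta_rot":[0,0,0],"fingers":-0.39},{"dp":[0,0,0.03],"delta_rot":[0,0,0],"fingers":-0.39},{"dp":[0,0,0.01],"delta_rot":[0,0,0],"fingers":-0.39},{"dp":[0,0,0],"delta_rot":[0,0,0],"fingers":-0.39}]'
python3 -c "
from h import *
plan(.5545,.229,.077,73)"
```

```text
C [[ 0.42410145 -0.17892104  0.014     ]] A [[ 0.63377405 -0.13518988  0.014     ]] handle [[ 0.35623851 -0.15361169  0.03      ]] pen [[ 0.43604047 -0.29785662  0.005     ]
 [ 0.34878184 -0.31557999  0.005     ]] tumbler rim [[ 0.53874012 -0.2109032   0.057     ]]
t: 2.82
tcp_pos: [0.408, -0.2285, 0.0777]
tool_rot: [0.803, 0.596, -0.0, -0.001]
force: [0.1, 0.3, 0.0]
finger_gap: 0.304
gripper_force: 0.0
t 2.82 tcp [ 0.408  -0.2285  0.0777] yaw 73.1 tilt 0.16 gap 0.304 F [0.1 0.3 0. ]
shift now axes (units) [0.9606 0.0146 0.0026]
shift in final axes [0.9606 0.0127 0.0015] turn vec [-0.0004 -0.0002  0.0003]
```

```bash
python3 -m crank '[{"dp":[0.02,0.0005,0],"delta_rot":[0,0,0],"fingers":-0.39},{"dp":[0.02,0.0005,0],"delta_rot":[0,0,0],"fingers":-0.39},{"dp":[0.015,0.0005,0],"delta_rot":[0,0,0],"fingers":-0.39},{"dp":[0.015,0.0005,0],"delta_rot":[0,0,0],"fingers":-0.39},{"dp":[0.02,0.0005,0],"delta_rot":[0,0,0],"fingers":-0.39},{"dp":[0.03,0.0005,0],"delta_rot":[0,0,0],"fingers":-0.39},{"dp":[0.03,0.0005,0],"delta_rot":[0,0,0],"fingers":-0.39},{"dp":[0.03,0.0005,0],"delta_rot":[0,0,0],"fingers":-0.39},{"dp":[0.03,0.0005,0],"delta_rot":[0,0,0],"fingers":-0.39},{"dp":[0.03,0.0005,0],"delta_rot":[0,0,0],"fingers":-0.39},{"dp":[0.03,0.0005,0],"delta_rot":[0,0,0],"fingers":-0.39},{"dp":[0.02,0.0005,0],"delta_rot":[0,0,0],"fingers":-0.39}]'
python3 - <<'E'
from h import *
p,d=manip.snapshot('wrist'); c=manip.camera_model('wrist'); cv2.imwrite('pics/w2.png',p[:,:,::-1])
hsv=cv2.cvtColor(p,cv2.COLOR_RGB2HSV); m=cv2.inRange(hsv,(10,50,150),(30,200,255))
k,l,s,ce=cv2.connectedComponentsWithStats(m)
for i in range(1,k):
    if s[i,4]>300: print(ce[i].round(0),s[i],ray(c,*ce[i],.014))
plan(.5545,.229,.077,73)
E
```

```text
t: 3.82
tcp_pos: [0.4535, -0.0889, 0.0794]
tool_rot: [0.802, 0.597, 0.0, 0.0]
force: [0.0, -0.3, 0.5]
finger_gap: 0.308
gripper_force: 0.4
[498.  26.] [464   0  64  38 330] [[ 0.55687791 -0.01057104  0.014     ]]
[277. 240.] [235 200  84  72 457] [[ 0.45983145 -0.06546162  0.014     ]]
[273. 225.] [248 205  58  54 551] [[ 0.46038848 -0.0585857   0.014     ]]
t 3.87 tcp [ 0.4536 -0.088   0.0794] yaw 73.3 tilt 0.02 gap 0.308 F [1.1 0.7 0.4]
shift now axes (units) [0.6653 0.0116 0.0049]
shift in final axes [0.6653 0.0077 0.0047] turn vec [ 0.     -0.      0.0009]
```

View pics/w2.png

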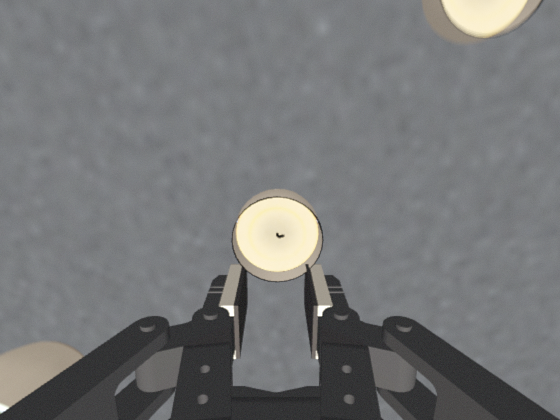

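Light C at (278,235) sits nested against both fingertips, so the push works. I'll carry on into the pan.

```bash
python3 -m crank '[{"dp":[0.025,0.0007,0.001],"delta_rot":[0,0,0],"fingers":-0.39},{"dp":[0.03,0.0007,0.001],"delta_rot":[0,0,0],"fingers":-0.39},{"dp":[0.03,0.0007,0.001],"delta_rot":[0,0,0],"fingers":-0.39},{"dp":[0.03,0.0007,0],"delta_rot":[0,0,0],"fingers":-0.39},{"dp":[0.03,0.0007,0],"delta_rot":[0,0,0],"fingers":-0.39},{"dp":[0.03,0.0007,0],"delta_rot":[0,0,0],"fingers":-0.39},{"dp":[0.03,0.0007,0],"delta_rot":[0,0,0],"fingers":-0.39},{"dp":[0.03,0.0007,0],"delta_rot":[0,0,0],"fingers":-0.39},{"dp":[0.03,0.0007,0],"delta_rot":[0,0,0],"fingers":-0.39},{"dp":[0.03,0.0007,0],"delta_rot":[0,0,0],"fingers":-0.39},{"dp":[0.03,0.0007,0],"delta_rot":[0,0,0],"fingers":-0.39},{"dp":[0.025,0,0],"delta_rot":[0,0,0],"fingers":-0.39}]'
python3 -c "
from h import *
plan(.5545,.229,.078,73)"
```

```text
t: 4.87
tcp_pos: [0.5078, 0.0765, 0.0776]
tool_rot: [0.803, 0.596, 0.0, 0.0]
force: [-0.2, 0.2, 0.7]
finger_gap: 0.306
gripper_force: 0.4
t 4.87 tcp [0.5078 0.0765 0.0776] yaw 73.2 tilt 0.03 gap 0.306 F [-0.2  0.2  0.7]
shift now axes (units) [ 0.319   0.0013 -0.0008]
shift in final axes [ 3.19e-01  2.00e-04 -8.00e-04] turn vec [ 0.0001 -0.      0.0006]
```

```bash
python3 -m crank '[{"dp":[0.028,0,0],"delta_rot":[0,0,0],"fingers":-0.39},{"dp":[0.028,0,0],"delta_rot":[0,0,0],"fingers":-0.39},{"dp":[0.028,0,0],"delta_rot":[0,0,0],"fingers":-0.39},{"dp":[0.028,0,0],"delta_rot":[0,0,0],"fingers":-0.39},{"dp":[0.028,0,0],"delta_rot":[0,0,0],"fingers":-0.39},{"dp":[0.028,0,0],"delta_rot":[0,0,0],"fingers":-0.39},{"dp":[0.028,0,0],"delta_rot":[0,0,0],"fingers":-0.39},{"dp":[0.028,0,0],"delta_rot":[0,0,0],"fingers":-0.39},{"dp":[0.028,0,0],"delta_rot":[0,0,0],"fingers":-0.39},{"dp":[0.025,0,0],"delta_rot":[0,0,0],"fingers":-0.39},{"dp":[0.018,0,0],"delta_rot":[0,0,0],"fingers":-0.39},{"dp":[0.01,0,0],"delta_rot":[0,0,0],"fingers":-0.39}]'
python3 - <<'E'
from h import *
p,d=manip.snapshot('wrist'); c=manip.camera_model('wrist'); cv2.imwrite('pics/w3.png',p[:,:,::-1])
plan(.5545,.229,.078,73)
E
```

```text
t: 5.87
tcp_pos: [0.552, 0.2231, 0.0774]
tool_rot: [0.803, 0.597, 0.0, 0.0]
force: [0.4, -0.9, -0.5]
finger_gap: 0.308
gripper_force: 0.3
t 5.92 tcp [0.5521 0.2233 0.0774] yaw 73.3 tilt 0.07 gap 0.308 F [-0.3  1.  -0.5]
shift now axes (units) [ 0.0123  0.0013 -0.0012]
shift in final axes [ 0.0123  0.0012 -0.0012] turn vec [ 0.0001 -0.0001  0.0007]
```

View pics/w3.png

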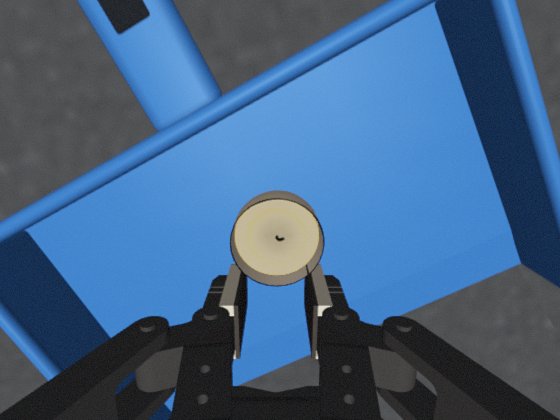

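C at (278,238) lies flat on the pan floor with clear room on both sides. I'll back off, lift and go behind A.

```bash
python3 -m crank '[{"dp":[-0.02,0,0],"delta_rot":[0,0,0],"fingers":-0.39},{"dp":[-0.03,0,0],"delta_rot":[0,0,0],"fingers":-0.39},{"dp":[0,0,-0.05],"delta_rot":[0,0,0],"fingers":-0.39},{"dp":[0,0,-0.07],"delta_rot":[0,0,0],"fingers":-0.39},{"dp":[-0.065,0.026,-0.01],"delta_rot":[0,0,0],"fingers":-0.39},{"dp":[-0.065,0.026,0],"delta_rot":[0,0,0],"fingers":-0.39},{"dp":[-0.065,0.026,0],"delta_rot":[0,0,0],"fingers":-0.39},{"dp":[-0.065,0.026,0],"delta_rot":[0,0,0],"fingers":-0.39},{"dp":[-0.065,0.026,0],"delta_rot":[0,0,0],"fingers":-0.39},{"dp":[-0.065,0.026,0],"delta_rot":[0,0,0],"fingers":-0.39},{"dp":[-0.065,0.026,0],"delta_rot":[0,0,0],"fingers":-0.39},{"dp":[0,0,0],"delta_rot":[0,0,-0.0168],"fingers":-0.39}]'
python3 -m crank '[{"dp":[0,0,0],"delta_rot":[0,0,-0.0168],"fingers":-0.39},{"dp":[0,0,0],"delta_rot":[0,0,-0.0168],"fingers":-0.39},{"dp":[0,0,0],"delta_rot":[0,0,-0.0168],"fingers":-0.39},{"dp":[0,0,0],"delta_rot":[0,0,-0.0168],"fingers":-0.39},{"dp":[0,0,0],"delta_rot":[0,0,0],"fingers":-0.39}]'
python3 - <<'E'
from h import *
p,d=manip.snapshot('top'); c=manip.camera_model('top'); cv2.imwrite('pics/t4.png',p[:,:,::-1])
hsv=cv2.cvtColor(p,cv2.COLOR_RGB2HSV); m=cv2.inRange(hsv,(10,50,150),(30,200,255))
k,l,s,ce=cv2.connectedComponentsWithStats(m)
for i in range(1,k):
    if 60<s[i,4]<300: print(ce[i].round(0),s[i,2:],ray(c,*ce[i],.016).round(4))
plan(.568,-.045,.078,103.4)
E
```

```text
t: 6.92
tcp_pos: [0.5657, -0.0545, 0.1425]
tool_rot: [0.772, 0.635, -0.0, 0.002]
force: [0.5, 0.6, 0.2]
finger_gap: 0.303
gripper_force: 0.0
t: 7.33
tcp_pos: [0.5639, -0.0482, 0.1422]
tool_rot: [0.62, 0.785, -0.001, -0.001]
force: [-0.3, 0.5, -0.6]
finger_gap: 0.305
gripper_force: 0.0
[225.  64.] [ 14  14 151] [[0.8976 0.0978 0.016 ]]
[140. 108.] [ 36  19 239] [[0.793  0.2837 0.016 ]]
[122. 103.] [24  7 92] [[0.8033 0.3257 0.016 ]]
[193. 111.] [ 36  17 183] [[0.7907 0.1667 0.016 ]]
[179. 106.] [27  7 91] [[0.8013 0.1983 0.016 ]]
[312. 132.] [ 48  30 298] [[ 0.7479 -0.0983  0.016 ]]
[322. 180.] [ 18  16 204] [[ 0.643  -0.1222  0.016 ]]
[394. 204.] [ 23  20 199] [[ 0.5913 -0.2828  0.016 ]]
[153. 213.] [ 16  15 189] [[0.5601 0.2472 0.016 ]]
[195. 302.] [ 46   7 221] [[0.3702 0.1491 0.016 ]]
t 7.38 tcp [ 0.5641 -0.0479  0.1422] yaw 103.2 tilt 0.11 gap 0.302 F [-0.  -0.   0.2]
shift now axes (units) [0.0038 0.0091 0.1284]
shift in final axes [0.0039 0.0089 0.1284] turn vec [-0.0003 -0.0001 -0.0006]
```

```bash
python3 -m crank '[{"dp":[0,0.005,0.02],"delta_rot":[0,0,0],"fingers":-0.39},{"dp":[0,0.004,0.04],"delta_rot":[0,0,0],"fingers":-0.39},{"dp":[0,0,0.04],"delta_rot":[0,0,0],"fingers":-0.39},{"dp":[0,0,0.02],"delta_rot":[0,0,0],"fingers":-0.39},{"dp":[0,0,0.008],"delta_rot":[0,0,0],"fingers":-0.39},{"dp":[0,0,0],"delta_rot":[0,0,0],"fingers":-0.39},{"dp":[0,0,0],"delta_rot":[0,0,0],"fingers":-0.39}]'
python3 - <<'E'
from h import *
p,d=manip.snapshot('wrist'); c=manip.camera_model('wrist'); cv2.imwrite('pics/w5.png',p[:,:,::-1])
hsv=cv2.cvtColor(p,cv2.COLOR_RGB2HSV); m=cv2.inRange(hsv,(10,50,150),(30,200,255))
k,l,s,ce=cv2.connectedComponentsWithStats(m)
for i in range(1,k):
    if s[i,4]>300: print(ce[i].round(0),s[i],ray(c,*ce[i],.014))
plan(.506,.218,.078,103.4)
E
```

```text
t: 7.97
tcp_pos: [0.5701, -0.0455, 0.0784]
tool_rot: [0.62, 0.785, -0.0, -0.0]
force: [0.5, 0.0, 0.2]
finger_gap: 0.304
gripper_force: 0.0
[273. 172.] [228 129  89  88 750] [[0.5565812  0.00536307 0.014     ]]
[271. 162.] [242 142  62  58 648] [[0.55498205 0.00915518 0.014     ]]
t 8.02 tcp [ 0.5704 -0.0456  0.0789] yaw 103.4 tilt 0.06 gap 0.301 F [-0.8 -0.4  0. ]
shift now axes (units) [ 0.5426 -0.0031  0.0015]
shift in final axes [ 0.5426 -0.0032  0.0018] turn vec [0.0001 0.0001 0.    ]
```

Aligned: A is about 52 mm straight ahead, so I'll push.

```bash
python3 -m crank '[{"dp":[0.02,0,0.001],"delta_rot":[0,0,0],"fingers":-0.39},{"dp":[0.015,0,0],"delta_rot":[0,0,0],"fingers":-0.39},{"dp":[0.015,0,0],"delta_rot":[0,0,0],"fingers":-0.39},{"dp":[0.015,0,0],"delta_rot":[0,0,0],"fingers":-0.39},{"dp":[0.022,0,0],"delta_rot":[0,0,0],"fingers":-0.39},{"dp":[0.028,0,0],"delta_rot":[0,0,0],"fingers":-0.39},{"dp":[0.028,0,0],"delta_rot":[0,0,0],"fingers":-0.39},{"dp":[0.028,0,0],"delta_rot":[0,0,0],"fingers":-0.39},{"dp":[0.028,0,0],"delta_rot":[0,0,0],"fingers":-0.39},{"dp":[0.028,0,0],"delta_rot":[0,0,0],"fingers":-0.39},{"dp":[0.028,0,0],"delta_rot":[0,0,0],"fingers":-0.39},{"dp":[0.028,0,0],"delta_rot":[0,0,0],"fingers":-0.39}]'
python3 -c "
from h import *
plan(.506,.218,.078,103.4)"
```

```text
t: 9.02
tcp_pos: [0.5367, 0.0938, 0.0779]
tool_rot: [0.619, 0.785, 0.0, -0.0]
force: [0.0, -0.0, -0.1]
finger_gap: 0.305
gripper_force: 0.3
t 9.02 tcp [0.5367 0.0938 0.0779] yaw 103.5 tilt 0.0 gap 0.305 F [ 0.  -0.  -0.1]
shift now axes (units) [ 2.559e-01 -2.000e-03 -2.000e-04]
shift in final axes [ 2.559e-01 -2.200e-03 -2.000e-04] turn vec [ 0.     -0.      0.0001]
```

```bash
python3 -m crank '[{"dp":[0.028,0,0],"delta_rot":[0,0,0],"fingers":-0.39},{"dp":[0.028,0,0],"delta_rot":[0,0,0],"fingers":-0.39},{"dp":[0.028,0,0],"delta_rot":[0,0,0],"fingers":-0.39},{"dp":[0.028,0,0],"delta_rot":[0,0,0],"fingers":-0.39},{"dp":[0.028,0,0],"delta_rot":[0,0,0],"fingers":-0.39},{"dp":[0.028,0,0],"delta_rot":[0,0,0],"fingers":-0.39},{"dp":[0.028,0,0],"delta_rot":[0,0,0],"fingers":-0.39},{"dp":[0.022,0,0],"delta_rot":[0,0,0],"fingers":-0.39},{"dp":[0.015,0,0],"delta_rot":[0,0,0],"fingers":-0.39},{"dp":[0.01,0,0],"delta_rot":[0,0,0],"fingers":-0.39},{"dp":[0,0,0],"delta_rot":[0,0,0],"fingers":-0.39}]'
python3 - <<'E'
from h import *
p,d=manip.snapshot('wrist'); c=manip.camera_model('wrist'); cv2.imwrite('pics/w6.png',p[:,:,::-1])
plan(.506,.218,.078,94)
E
```

```text
t: 9.93
tcp_pos: [0.5085, 0.2114, 0.0779]
tool_rot: [0.619, 0.785, -0.0, -0.0]
force: [-0.3, -0.2, -0.6]
finger_gap: 0.306
gripper_force: 0.0
t 9.98 tcp [0.5088 0.2108 0.0779] yaw 103.5 tilt 0.0 gap 0.305 F [0.  0.4 0.4]
shift now axes (units) [ 0.0153 -0.0021 -0.0002]
shift in final axes [ 0.0148 -0.0046 -0.0002] turn vec [-0.      0.      0.0263]
```

View pics/w6.png

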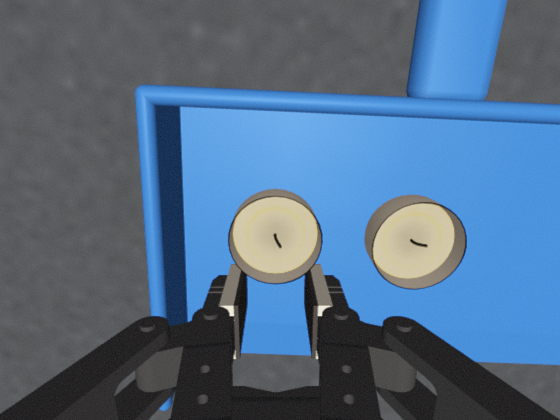

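A is at (276,237) in the pan beside C at (415,240), both flat. Light B is next.

```bash
python3 -m crank '[{"dp":[-0.02,0,0],"delta_rot":[0,0,0],"fingers":-0.39},{"dp":[-0.03,0,0],"delta_rot":[0,0,0],"fingers":-0.39},{"dp":[0,0,-0.05],"delta_rot":[0,0,0],"fingers":-0.39},{"dp":[0,0,-0.07],"delta_rot":[0,0,0],"fingers":-0.39},{"dp":[-0.07,0.009,-0.01],"delta_rot":[0,0,0],"fingers":-0.39},{"dp":[-0.075,0.009,0],"delta_rot":[0,0,0],"fingers":-0.39},{"dp":[-0.075,0.009,0],"delta_rot":[0,0,0],"fingers":-0.39},{"dp":[-0.075,0.009,0],"delta_rot":[0,0,0],"fingers":-0.39},{"dp":[-0.075,0.009,0],"delta_rot":[0,0,0],"fingers":-0.39},{"dp":[-0.075,0.009,0],"delta_rot":[0,0,0],"fingers":-0.39},{"dp":[-0.075,0.009,0],"delta_rot":[0,0,0],"fingers":-0.39},{"dp":[-0.075,0.009,0],"delta_rot":[0,0,0],"fingers":-0.39}]'
python3 -m crank '[{"dp":[-0.075,0.009,0],"delta_rot":[0,0,0],"fingers":-0.39},{"dp":[-0.075,0.009,0],"delta_rot":[0,0,0],"fingers":-0.39},{"dp":[0,0,0],"delta_rot":[0,0,0.013],"fingers":-0.39},{"dp":[0,0,0],"delta_rot":[0,0,0.013],"fingers":-0.39},{"dp":[0,0,0],"delta_rot":[0,0,0],"fingers":-0.39},{"dp":[0,0,0],"delta_rot":[0,0,0],"fingers":-0.39}]'
python3 - <<'E'
from h import *
p,d=manip.snapshot('wrist'); c=manip.camera_model('wrist')
hsv=cv2.cvtColor(p,cv2.COLOR_RGB2HSV); m=cv2.inRange(hsv,(10,50,150),(30,200,255))
k,l,s,ce=cv2.connectedComponentsWithStats(m)
for i in range(1,k):
    if s[i,4]>300: print(ce[i].round(0),s[i],ray(c,*ce[i],.014))
plan(.6453,-.172,.078,94.3)
E
```

```text
t: 10.98
tcp_pos: [0.6187, -0.0987, 0.1429]
tool_rot: [0.62, 0.784, -0.0, -0.0]
force: [0.7, 0.1, 0.1]
finger_gap: 0.307
gripper_force: 0.0
t: 11.48
tcp_pos: [0.6442, -0.1672, 0.1426]
tool_rot: [0.681, 0.732, -0.0, -0.0]
force: [-0.6, -0.1, 0.1]
finger_gap: 0.306
gripper_force: 0.0
[425. 113.] [404  22  76 199 469] [[ 0.72011227 -0.08717691  0.014     ]]
[515. 124.] [ 410   25  145  204 1946] [[ 0.77094886 -0.08951151  0.014     ]]
[466.  98.] [457  77  19  43 407] [[ 0.74046165 -0.07773497  0.014     ]]
[276. 164.] [244 134  63  61 416] [[ 0.64052712 -0.12087217  0.014     ]]
[274. 156.] [254 142  44  40 318] [[ 0.63909257 -0.11637145  0.014     ]]
[555. 318.] [549 289  11  50 334] [[ 0.83196178 -0.20926419  0.014     ]]
t 11.53 tcp [ 0.6444 -0.1666  0.1427] yaw 94.1 tilt 0.05 gap 0.306 F [-0.   0.6  0. ]
shift now axes (units) [-0.011   0.0012  0.1294]
shift in final axes [-0.011   0.0011  0.1294] turn vec [-0.0001 -0.     -0.0005]
```

```bash
python3 -m crank '[{"dp":[-0.01,0.001,0.02],"delta_rot":[0,0,0],"fingers":-0.39},{"dp":[0,0,0.04],"delta_rot":[0,0,0],"fingers":-0.39},{"dp":[0,0,0.04],"delta_rot":[0,0,0],"fingers":-0.39},{"dp":[0,0,0.02],"delta_rot":[0,0,0],"fingers":-0.39},{"dp":[0,0,0.009],"delta_rot":[0,0,0],"fingers":-0.39},{"dp":[0,0,0],"delta_rot":[0,0,0],"fingers":-0.39}]'
python3 -m crank '[{"dp":[0.02,0,0],"delta_rot":[0,0,0],"fingers":-0.39},{"dp":[0.015,0,0],"delta_rot":[0,0,0],"fingers":-0.39},{"dp":[0.015,0,0],"delta_rot":[0,0,0],"fingers":-0.39},{"dp":[0.015,0,0],"delta_rot":[0,0,0],"fingers":-0.39},{"dp":[0.022,0,0],"delta_rot":[0,0,0],"fingers":-0.39},{"dp":[0.03,0,0],"delta_rot":[0,0,0],"fingers":-0.39},{"dp":[0.03,0,0],"delta_rot":[0,0,0],"fingers":-0.39},{"dp":[0.03,0,0],"delta_rot":[0,0,0],"fingers":-0.39},{"dp":[0.03,0,0],"delta_rot":[0,0,0],"fingers":-0.39},{"dp":[0.03,0,0],"delta_rot":[0,0,0],"fingers":-0.39},{"dp":[0.03,0,0],"delta_rot":[0,0,0],"fingers":-0.39},{"dp":[0.03,0,0],"delta_rot":[0,0,0],"fingers":-0.39}]'
python3 -c "
from h import *
plan(.6143,.2356,.078,94.3)"
```

```text
t: 12.03
tcp_pos: [0.6452, -0.1703, 0.0768]
tool_rot: [0.681, 0.732, -0.0, -0.001]
force: [0.5, 0.8, 0.2]
finger_gap: 0.308
gripper_force: 0.0
t: 13.03
tcp_pos: [0.6351, -0.0209, 0.0784]
tool_rot: [0.681, 0.732, -0.0, -0.0]
force: [0.6, -0.3, 0.6]
finger_gap: 0.307
gripper_force: 0.3
t 13.03 tcp [ 0.6351 -0.0209  0.0784] yaw 94.1 tilt 0.01 gap 0.307 F [ 0.6 -0.3  0.6]
shift now axes (units) [ 0.5146 -0.005   0.0008]
shift in final axes [ 0.5146 -0.0031  0.0008] turn vec [-0.     -0.     -0.0006]
```

```bash
python3 -m crank '[{"dp":[0.028,-0.0003,0],"delta_rot":[0,0,0],"fingers":-0.39},{"dp":[0.028,-0.0003,0],"delta_rot":[0,0,0],"fingers":-0.39},{"dp":[0.028,-0.0003,0],"delta_rot":[0,0,0],"fingers":-0.39},{"dp":[0.028,-0.0003,0],"delta_rot":[0,0,0],"fingers":-0.39},{"dp":[0.028,-0.0003,0],"delta_rot":[0,0,0],"fingers":-0.39},{"dp":[0.028,-0.0003,0],"delta_rot":[0,0,0],"fingers":-0.39},{"dp":[0.028,-0.0003,0],"delta_rot":[0,0,0],"fingers":-0.39},{"dp":[0.028,-0.0003,0],"delta_rot":[0,0,0],"fingers":-0.39},{"dp":[0.028,-0.0003,0],"delta_rot":[0,0,0],"fingers":-0.39},{"dp":[0.028,-0.0003,0],"delta_rot":[0,0,0],"fingers":-0.39},{"dp":[0.028,-0.0003,0],"delta_rot":[0,0,0],"fingers":-0.39},{"dp":[0.028,-0.0003,0],"delta_rot":[0,0,0],"fingers":-0.39}]'
python3 -c "
from h import *
plan(.6143,.2356,.078,94.3)"
```

```text
t: 14.03
tcp_pos: [0.6215, 0.1462, 0.0784]
tool_rot: [0.682, 0.732, -0.0, -0.0]
force: [0.4, -0.9, 0.4]
finger_gap: 0.302
gripper_force: 0.3
t 14.03 tcp [0.6215 0.1462 0.0784] yaw 94.1 tilt 0.01 gap 0.302 F [ 0.4 -0.9  0.4]
shift now axes (units) [ 0.1793 -0.0016  0.0008]
shift in final axes [ 0.1793 -0.0009  0.0008] turn vec [-0.      0.     -0.0006]
```

```bash
python3 -m crank '[{"dp":[0.028,0,0],"delta_rot":[0,0,0],"fingers":-0.39},{"dp":[0.028,0,0],"delta_rot":[0,0,0],"fingers":-0.39},{"dp":[0.028,0,0],"delta_rot":[0,0,0],"fingers":-0.39},{"dp":[0.028,0,0],"delta_rot":[0,0,0],"fingers":-0.39},{"dp":[0.022,0,0],"delta_rot":[0,0,0],"fingers":-0.39},{"dp":[0.015,0,0],"delta_rot":[0,0,0],"fingers":-0.39},{"dp":[0.01,0,0],"delta_rot":[0,0,0],"fingers":-0.39},{"dp":[0,0,0],"delta_rot":[0,0,0],"fingers":-0.39},{"dp":[-0.02,0,0],"delta_rot":[0,0,0],"fingers":-0.39},{"dp":[-0.03,0,0],"delta_rot":[0,0,0],"fingers":-0.39},{"dp":[0,0,-0.05],"delta_rot":[0,0,0],"fingers":-0.39},{"dp":[0,0,-0.07],"delta_rot":[0,0,0],"fingers":-0.39}]'
python3 -m crank '[{"dp":[-0.05,0,-0.05],"delta_rot":[0,0,0],"fingers":-0.39},{"dp":[-0.07,0,-0.04],"delta_rot":[0,0,0],"fingers":-0.39},{"dp":[-0.07,0,-0.04],"delta_rot":[0,0,0],"fingers":-0.39},{"dp":[-0.07,0,0],"delta_rot":[0,0,0],"fingers":-0.39},{"dp":[-0.07,0,0],"delta_rot":[0,0,0],"fingers":-0.39},{"dp":[0,0,0],"delta_rot":[0,0,0],"fingers":-0.39},{"dp":[0,0,0],"delta_rot":[0,0,0],"fingers":-0.39}]'
python3 - <<'E'
from h import *
p,d=manip.snapshot('top'); c=manip.camera_model('top'); cv2.imwrite('pics/t7.png',p[:,:,::-1])
hsv=cv2.cvtColor(p,cv2.COLOR_RGB2HSV); m=cv2.inRange(hsv,(10,50,150),(30,200,255))
k,l,s,ce=cv2.connectedComponentsWithStats(m)
for i in range(1,k):
    if 60<s[i,4]<300:
        r=ray(c,*ce[i],.016)[0]; e=r[:2]-[.570,.179]; print(ce[i].round(0),s[i,2:],r.round(3),'pan',(e@[.982,.189]).round(3),(e@[-.189,.982]).round(3))
p,d=manip.snapshot('scene'); cv2.imwrite('pics/s7.png',p[:,:,::-1])
E
```

```text
t: 15.03
tcp_pos: [0.6157, 0.1955, 0.1353]
tool_rot: [0.683, 0.731, -0.004, -0.003]
force: [0.6, 0.7, 0.8]
finger_gap: 0.305
gripper_force: 0.0
t: 15.62
tcp_pos: [0.6294, 0.0301, 0.2036]
tool_rot: [0.684, 0.73, -0.0, 0.0]
force: [0.1, 0.1, 0.3]
finger_gap: 0.308
gripper_force: 0.0
[225.  64.] [ 14  14 151] [0.898 0.098 0.016] pan 0.306 -0.142
[140. 108.] [ 36  19 239] [0.793 0.284 0.016] pan 0.239 0.061
[121. 103.] [24  7 89] [0.803 0.327 0.016] pan 0.257 0.101
[193. 111.] [ 36  16 182] [0.791 0.167 0.016] pan 0.214 -0.054
[179. 106.] [27  7 87] [0.801 0.199 0.016] pan 0.231 -0.024
[312. 133.] [ 48  30 298] [ 0.748 -0.098  0.016] pan 0.122 -0.306
[152. 189.] [ 16  16 188] [0.615 0.251 0.016] pan 0.057 0.062
[394. 204.] [ 23  20 198] [ 0.591 -0.283  0.016] pan -0.066 -0.457
[153. 213.] [ 17  15 189] [0.56  0.247 0.016] pan 0.003 0.069
[157. 240.] [ 17  16 193] [0.503 0.236 0.016] pan -0.055 0.069
```

View pics/t7.png

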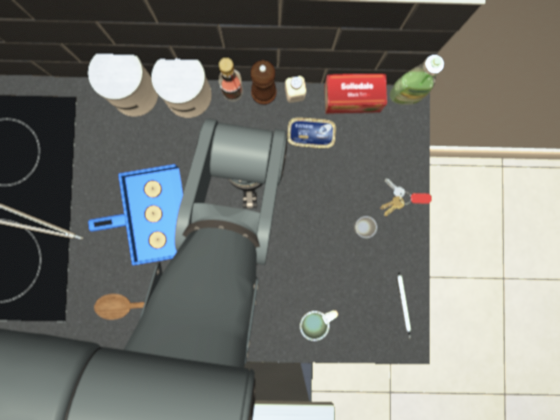

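View pics/s7.png

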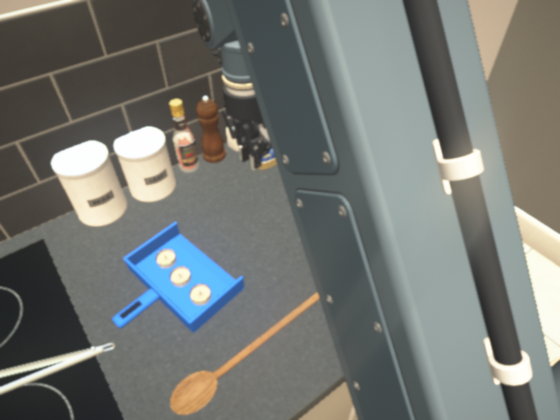

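All three lights lie flat in the pan at (152,189), (153,213) and (157,240), with centres 62–69 mm inside the mouth. The tumbler at (366,227), the tin and the keys haven't moved, and the hand is clear.

```bash
python3 -c "
from station import manip
print(manip.sign_off())"
```

```text
the job is handed in; nothing more can be done
None
```

I pushed all three tea lights into the crumb pan, where they lie flat and wholly inside; the tumbler, tin and keys were left where they stood, the hand is clear, and I handed the job in at about 16 s.

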